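Hold the display case door open for the restorer

ROBOT

A 6-joint arm with a two-finger parallel gripper is mounted at the origin on the work surface. World frame = base frame: x ahead of the robot, y to its left, z up, the work surface at z = 0. Lengths are in m, angles in rad, forces in N, time in s.
With the tool pointing down it reaches from about 0.325 to 0.775 m from the base axis. Payload 5.5 kg.
Tool frame: the origin (TCP) lies at the very end of the fingers, on their centre line; the grasp point (between the pads) lies 19 mm behind it; z points along the fingers, y is the line along which they close (so a half turn about z gives the same grasp; the last joint's range is limited). The gripper opens to 85 mm and grips with 20 to 120 N. Pads are 22 mm wide; open, the fingers measure 114 mm over their backs; the gripper's body (76 mm by 85 mm) begins 54 mm behind the grasp point. The pads swing forward as they close: fully open they stand 13 mm farther back than shut.
Start: joints at [1.264, 0.091, 1.231, -0, 1.82, -0.057], TCP at [0.148, 0.581, 0.231] pointing down, gripper open.
Joint ranges: [-2.87, 2.87], [-0.86, 2.18], [0.17, 2.46], [-1.51, 4.65], [0.06, 2.69], [-2.65, 2.65]. Speed limits (rad/s): [2.57, 2.57, 3.01, 3.14, 3.14, 3.14].

INTERFACE

Orientations are given as [roll, pitch, yaw] about the fixed x, y, z axes, in that order (R = Rz(yaw) Ry(pitch) Rx(roll)).
In Python, from cell import sense, get_image, camera_info, sign_off gives the robot as it stands.
- The arm moves only by the tool send_rows, never from a script. Its argument "deltas" is a list of rows, each an object of numbers: "hand": the finger opening in cm, from 0 to 8.54; "x", "y", "z": the shift along the tool's x, y, z in cm; "yaw": the turn about the tool's z in degrees. In form: [{"hand": .., "x": .., "y": .., "z": .., "yaw": ..}, ...]. A call has 1 to 8 rows; each row shifts and turns the commanded pose from where the row before left it, along the tool's axes as they then stand; what a row does not reach is not made up. A row lasts 1/8 s, in which the tool goes at most 62.5 mm and 10.7 degrees, less where a joint would pass 70% of its speed; a pose out of reach is approached as far as the arm can. A call is refused whole if a number of a shift passes 6.25 or a number of a turn 10.7, either way. A call with a gripper value outside its range is refused whole. The fingers move at their own pace and stop on an object; "grip_force" is the grip in N (left out, the last holds). Time passes only in rows, so rows that do not move let the fingers close. It gives the time, the measured TCP pose, the force, the opening and the grip force at its end, in the units of the state.
- sense(): the state, without advancing time (a new reading comes with each control period).
- get_image(name): name is "scene" or "top"; returns (picture, depth): 400x640x3 uint8, blue, green, red; 400x640 float32, m along the optical axis (not along the pixel's ray), 0 where there is no reading.
- camera_info(name): a dict with "camera_matrix" (3x3 intrinsics, pixels), "D" ([k1, k2, p1, p2, k3] as OpenCV has them; the pictures are not rectified), "R" (3x3) and "t" (3): a world point X has camera coordinates R X + t. Camera axes: x right, y down, z forward; pixel columns grow to the right and rows downward; lengths in m; the calibration is good to about 2 mm. A picture is of the moment at which its call begins. camera_info takes no time and is no camera call.
- sign_off(): hands the job in; it is judged then, once.
The state is a dict: "time_s": time; "q": joint angles; "joint_vel": joint speeds; "joint_torque": joint torques, N m; "position": TCP position; "eef_rot": TCP orientation; "contact_force": force on the tool from outside, world axes, zero at the start; "ft_torque": the same for the moment, N m; "gripper_width": opening from 0.0 (shut) to 1.0 (fully open); "grip_force": force on a finger pad.
Only numpy, scipy, OpenCV 4.12 (cv2) and the standard library are available. Lean on these libraries where they do the work, as an engineer would, in place of code of your own. Each camera call takes 0.05 s, during which the arm holds its last target. There are 200 camera calls.

TASK

Take the porcelain knob of the glazed display case gently, lift the door by it and hold it open at 60 degrees so that I can reach in and refix the slipped medal; finish while still holding it there by the knob. Do not let the door drop, keep off the glass, and leave the other things on the bench where they are.

Things in the scene. Friction and masses are not known exactly. Their poses are not given: they have to be found in the camera images.
- case: Wooden display case (shadow box) lying on its back on the bench, 240 x 300 x 66 mm without its door; heavy, does not shift. Origin: centre of its underside. Its z is up; x runs from the knob side to the hinge side, y along the hinge.
- door (a joint): Door hinge, rad: 0 shut (flat on the case), growing as it opens, 1.047 = 60 degrees, stop at 1.9. Wooden frame 240 x 300 mm, 18 mm thick, rails 34 mm wide, 0.5 to 1 kg with glass and knob. Let go below 75 degrees, it falls shut. Lifting it by the knob takes 2 to 6 N. The knob breaks if the finger forces on it add up to over 60 N (a pinch of 30 N a finger); 8 to 15 N a finger will do.
- door_hinge (a point): Middle of the hinge line, on the case's far top edge 66 mm above the bench: the point (123, 0, 66) mm of the case's frame, which does not move with the door. The hinge line runs along this point's y; axes as those of the case. Opening lifts the knob side up and over towards +x of the case.
- knob (a point): Centre of the ball of the white porcelain knob on the middle of the door rail opposite the hinge: ball 25 mm across on a 12 mm stem, its centre 25 mm out from the door's face, 37 mm proud in all. Axes as the door's, z out of it (up when shut). Door shut, it is 109 mm above the bench, 226 mm from the hinge line towards the knob side and 43 mm above it. It swivels easily between the fingers.
- pane (a point): Centre of the clear glass pane in the door, 172 x 232 mm, 3 mm thick, lying 7.5 mm below the door's outer face; z out of the door. Not to be touched.
- glue: Bystander: white plastic glue bottle, 48 mm across, 115 mm tall, standing. Origin: centre of its underside.
- tape: Bystander: roll of tape, 90 mm across, 25 mm tall, lying flat. Origin: centre of its underside.
- screwdriver: Bystander: screwdriver with a red handle, 180 mm long, lying along its own x, handle to -x. Origin: under its middle.
- tray: Bystander: small red plastic tray, 100 x 75 x 35 mm, empty. Origin: centre of its underside.

How it is judged:
On the way:
1. the door is lifted off the case by its knob, more than 15 degrees open (value of joint door above 0.26 rad and (contact force between the fingers and door_c5 above 0.5 N or contact force between the fingers and door_c6 above 0.5 N)), for 0.1 s.
At the end, for the whole second after the job is handed in: The door stands still at 60 degrees, within 6 degrees, held by the fingers at its knob through the last second (value of joint door between 0.942 and 1.152 rad and velocity of joint door between -0.06 and 0.06 rad/s and (contact force between the fingers and door_c5 above 0.5 N or contact force between the fingers and door_c6 above 0.5 N)); the arm keeps its last pose, push and grip.
It fails at once if the porcelain knob is squeezed or knocked hard (contact forces of the fingers on it add up to over 60 N) (contact force between the fingers and door_c5 above 60 N or contact force between the fingers and door_c6 above 60 N).
It fails at once if the door drops (falling faster than 2.5 rad/s) (velocity of joint door below -2.5 rad/s).
It fails at once if the glass is touched (contact force between any of the fingers, the arm and door_c4 above 0.5 N).
It fails at once if a bystander is moved more than 20 mm (distance of any of glue, tape, screwdriver, tray from where it was at the start of the episode above 0.02 m).
It also fails if it takes over 45 s, if anything falls off the work surface, if the arm or the gripper's body presses on something with over 40 N, if the wrist force passes 120 N, or if a joint passes its speed limit or range.

## Working session

There is one attempt and no reset: what is moved stays moved. The work goes in short steps, Python scripts to look and compute and a tool call to move; the robot and the scene stay as the last step left them, time stands still between calls to the robot, and variables do not carry over. Pictures are saved under pics/ and viewed, at most 10 in all, crops included, and the job is handed in when it is done.

Besides the shell and the picture viewer there is one more tool, called as name(argument=value, ...), one argument or row to a line, values as JSON. send_rows: Moves the arm, as the interface text tells. Its arguments: {"type":"object","properties":{"deltas":{"type":"array"},"grip_force":{"type":"number"}},"required":["deltas"]}

```bash
ls; mkdir -p pics; python3 - <<'E'
from cell import *
import cv2,numpy as np
print(sense())
for n in("scene","top"):
    im,d=get_image(n); cv2.imwrite(f"pics/{n}0.png",im); np.save(f"{n}_d.npy",d); np.save(f"{n}_i.npy",im)
    c=camera_info(n); print({k:np.round(v,3).tolist() for k,v in c.items()})
E
```

```text
pics
{'time_s': 0.0, 'q': array([ 1.26427908e+00,  9.18837766e-02,  1.23193459e+00, -1.86011973e-05,
        1.81976782e+00, -5.66766705e-02]), 'joint_vel': array([ 0.0016185 ,  0.00100094,  0.00157582, -0.00023694, -0.00035889,
        0.00085078]), 'joint_torque': array([ 1.54326322e-04, -4.58711672e+01, -4.18034256e+01, -2.84561409e-06,
        1.09150278e-02, -2.51305345e-06]), 'position': array([0.1482577 , 0.58110051, 0.23010843]), 'eef_rot': array([-3.13960130e+00, -9.49186090e-05,  2.89174741e+00]), 'contact_force': array([-0.69924707,  0.11727543, -0.57320405]), 'ft_torque': array([ 0.00589527, -0.05427452,  0.02677878]), 'grip_force': 0.0, 'gripper_width': 1.004254392569514}
{'camera_matrix': [[459.423, 0.0, 320.91], [0.0, 459.423, 202.552], [0.0, 0.0, 1.0]], 'D': [-0.044, 0.0, 0.0, 0.0, 0.0], 'R': [[-0.78, 0.626, -0.001], [0.362, 0.45, -0.816], [-0.51, -0.637, -0.577]], 't': [0.43, -0.129, 1.353]}
{'camera_matrix': [[511.441, 0.0, 322.049], [0.0, 511.441, 200.01], [0.0, 0.0, 1.0]], 'D': [-0.138, 0.0, 0.0, 0.0, 0.0], 'R': [[-0.009, -1.0, -0.002], [-0.983, 0.01, -0.183], [0.183, 0.0, -0.983]], 't': [0.009, 0.58, 1.225]}
```

View pics/top0.png

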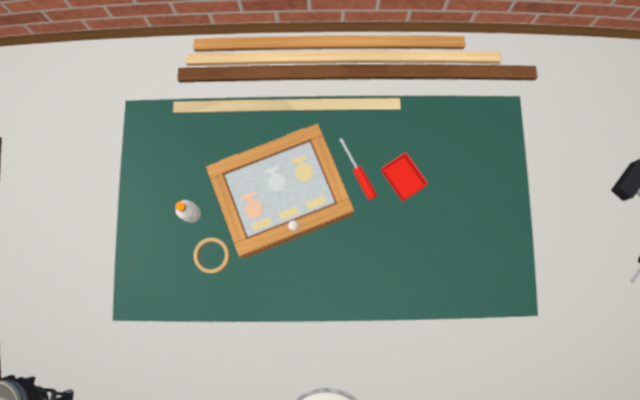

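View pics/scene0.png

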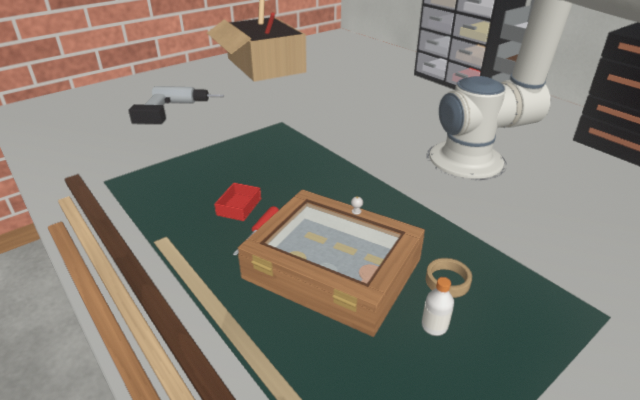

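The top view shows the knob at (293,226) and the door-frame corners at about (207,165), (319,126), (353,210) and (240,255). The knob side faces the robot. In the scene view the knob is at (357,203), with the tape and glue to one side of the case.

```bash
cat > h.py <<'E'
from cell import *
import cv2,numpy as np
def ray(n,uv):
    c=camera_info(n);K=np.array(c["camera_matrix"]);R=np.array(c["R"]);t=np.array(c["t"])
    p=cv2.undistortPoints(np.array(uv,float).reshape(-1,1,2),K,np.array(c["D"]))[:,0]
    d=np.c_[p,np.ones(len(p))]@R
    return -R.T@t,d
def atz(n,uv,z):
    o,d=ray(n,uv); return o+d*((z-o[2])/d[:,2])[:,None]
E
python3 - <<'E'
from h import *
im=np.load("top_i.npy");d=np.load("top_d.npy")
# knob blobs: bright, grey
for n,(u,v) in {"top":(293,226),"scene":(357,203)}.items():
    i=np.load(n+"_i.npy").astype(int)[v-12:v+13,u-12:u+13]
    m=((i.min(2)>150)&(i.max(2)-i.min(2)<45)).astype(np.uint8)
    k,l,s,c=cv2.connectedComponentsWithStats(m)
    for q in range(1,k): print(n,s[q],c[q]+[u-12,v-12],atz(n,[c[q]+[u-12,v-12]],.109))
hsv=cv2.cvtColor(im,cv2.COLOR_BGR2HSV)
m=((hsv[...,0]<20)&(hsv[...,1]>90)).astype(np.uint8); m[:115]=0
k,l,s,c=cv2.connectedComponentsWithStats(m)
for q in range(1,k):
    if s[q,4]>300: print(s[q],c[q])
# door top points by depth
o,_=ray("top",[[0,0]])
vv,uu=np.mgrid[115:270,195:365]; o,dr=ray("top",np.c_[uu.ravel(),vv.ravel()])
P=o+dr*d[115:270,195:365].ravel()[:,None]
print(np.histogram(P[:,2],np.arange(-.01,.13,.01)))
S=P[(abs(P[:,2]-.084)<.007)]
r=cv2.minAreaRect((S[:,:2]*1000).astype(np.float32)); print(r,len(S)); print(cv2.boxPoints(r))
E
```

```text
top [  0   0  24  17 153] [291.74509804 221.35294118] [[0.51899482 0.07579049 0.109     ]]
scene [  7   7  11  16 127] [356.74015748 204.96062992] [[0.51736768 0.0788441  0.109     ]]
[ 206  124  148  134 5636] [279.75283889 192.45688432]
[ 381  152   47   50 1312] [403.8277439  176.22408537]
[353 166  24  34 378] [364.47619048 182.78571429]
[194 238  36  35 392] [211.13010204 254.94387755]
(array([7067, 6528,  268,  452,   78,   68,   67,  153, 6338, 5123,   24,
          2,   67,   17]), array([-0.01,  0.  ,  0.01,  0.02,  0.03,  0.04,  0.05,  0.06,  0.07,
        0.08,  0.09,  0.1 ,  0.11,  0.12,  0.13]))
((605.8609619140625, 110.15998077392578), (243.2975616455078, 302.7947082519531), 20.87057876586914) 7111
[[438.25732  208.2854  ]
 [546.1304   -74.64221 ]
 [773.4646    12.034561]
 [665.59155  294.96216 ]]
```

```bash
python3 - <<'E'
from h import *
d=np.load("top_d.npy")
for n,(u,v) in {"top":(293,226),"scene":(357,203)}.items():
    d=np.load(n+"_d.npy"); vv,uu=np.mgrid[v-12:v+13,u-12:u+13]; o,dr=ray(n,np.c_[uu.ravel(),vv.ravel()])
    P=o+dr*d[v-12:v+13,u-12:u+13].ravel()[:,None]
    m=(P[:,2]>.1)&(P[:,2]<.14); px=np.c_[uu.ravel(),vv.ravel()][m]
    print(n,m.sum(),px.mean(0),px.min(0),px.max(0),P[m].mean(0),np.median(P[m],0),P[m].max(0), atz(n,[px.mean(0)],.111))
K=np.array([.510,.0735]);a=np.radians(20.87)
s=sense();print(np.degrees(a),s["position"],np.degrees(s["eef_rot"]))
E
```

```text
top 86 [293.58139535 224.58139535] [289 220] [298 229] [0.51016495 0.0709894  0.11676025] [0.50943074 0.07016203 0.11712125] [0.52207193 0.08224145 0.12397701] [[0.51095368 0.07131534 0.111     ]]
scene 105 [356.0952381 201.9047619] [351 197] [361 207] [0.51685348 0.07585483 0.11507741] [0.51830062 0.07615908 0.11571071] [0.52550816 0.08437089 0.12405785] [[0.51281257 0.07168261 0.111     ]]
20.87 [0.14824029 0.58114773 0.23023895] [-1.79897961e+02 -8.17816605e-03  1.65689625e+02]
```

send_rows(
  deltas=[
    {"yaw": -8.8},
    {"yaw": -8.8},
    {"yaw": -8.8},
    {"yaw": -8.8},
    {"x": -0.6,"y": -2.3},
    {"x": -1.1,"y": -4.3},
    {"x": -1.1,"y": -4.3},
    {"x": -1.1,"y": -4.3},
  ],
  grip_force=20,
)

```text
invalid input
```

send_rows(
  deltas=[
    {"x": -1.1,"y": -4.3},
    {"x": -1.1,"y": -4.3},
    {"x": -1.1,"y": -4.3},
    {"x": -1.1,"y": -4.3},
    {"x": -1.1,"y": -4.3},
    {"x": -1.1,"y": -4.3},
    {"x": -1.1,"y": -4.3},
    {"x": -1.1,"y": -4.3},
  ],
)

```text
invalid input
```

send_rows(
  deltas=[
    {"x": -1.1,"y": -4.3},
    {"x": -1.1,"y": -4.3},
    {},
  ],
)

```text
invalid input
```

send_rows(
  deltas=[
    {"hand": 8.5,"x": 0,"y": 0,"z": 0,"yaw": -8.8},
    {"hand": 8.5,"x": 0,"y": 0,"z": 0,"yaw": -8.8},
    {"hand": 8.5,"x": 0,"y": 0,"z": 0,"yaw": -8.8},
    {"hand": 8.5,"x": 0,"y": 0,"z": 0,"yaw": -8.8},
    {"hand": 8.5,"x": -0.6,"y": -2.3,"z": 0,"yaw": 0},
    {"hand": 8.5,"x": -1.1,"y": -4.3,"z": 0,"yaw": 0},
    {"hand": 8.5,"x": -1.1,"y": -4.3,"z": 0,"yaw": 0},
    {"hand": 8.5,"x": -1.1,"y": -4.3,"z": 0,"yaw": 0},
  ],
  grip_force=20,
)

```text
time_s: 1.1
position: [0.2394, 0.452, 0.2307]
eef_rot: [-3.141, -0.001, -2.777]
contact_force: [0.6, 0.3, 0.1]
gripper_width: 0.995
grip_force: 0.0
```

send_rows(
  deltas=[
    {"hand": 8.5,"x": -1.1,"y": -4.3,"z": 0,"yaw": 0},
    {"hand": 8.5,"x": -1.1,"y": -4.3,"z": 0,"yaw": 0},
    {"hand": 8.5,"x": -1.1,"y": -4.3,"z": 0,"yaw": 0},
    {"hand": 8.5,"x": -1.1,"y": -4.3,"z": 0,"yaw": 0},
    {"hand": 8.5,"x": -1.1,"y": -4.3,"z": 0,"yaw": 0},
    {"hand": 8.5,"x": -1.1,"y": -4.3,"z": 0,"yaw": 0},
    {"hand": 8.5,"x": -1.1,"y": -4.3,"z": 0,"yaw": 0},
    {"hand": 8.5,"x": -1.1,"y": -4.3,"z": 0,"yaw": 0},
  ],
)

```text
time_s: 2.1
position: [0.4443, 0.1619, 0.2309]
eef_rot: [3.141, -0.001, -2.777]
contact_force: [0.9, 0.8, -0.8]
gripper_width: 0.994
grip_force: 0.0
```

send_rows(
  deltas=[
    {"hand": 6,"x": -1.1,"y": -4.3,"z": 0,"yaw": 0},
    {"hand": 6,"x": -1.1,"y": -4.3,"z": 0,"yaw": 0},
    {"hand": 6,"x": 0,"y": 0,"z": 0,"yaw": 0},
    {"hand": 6,"x": 0,"y": 0,"z": 0,"yaw": 0},
  ],
)

```text
time_s: 2.6
position: [0.4947, 0.091, 0.2309]
eef_rot: [3.141, -0.001, -2.777]
contact_force: [-0.4, -0.4, 0.5]
gripper_width: 0.699
grip_force: 0.0
```

send_rows(
  deltas=[
    {"hand": 6,"x": -0.4,"y": -1.2,"z": 1.5,"yaw": 0},
    {"hand": 6,"x": -0.4,"y": -1.15,"z": 2.5,"yaw": 0},
    {"hand": 6,"x": 0,"y": 0,"z": 2.5,"yaw": 0},
    {"hand": 6,"x": 0,"y": 0,"z": 0,"yaw": 0},
  ],
)

```text
time_s: 3.1
position: [0.5094, 0.0718, 0.1629]
eef_rot: [3.14, -0.005, -2.776]
contact_force: [0.1, -0.0, -0.0]
gripper_width: 0.702
grip_force: 0.0
```

```bash
python3 - <<'E'
from h import *
s=sense();print(s["position"],s["eef_rot"])
a,_=get_image("scene");b,_=get_image("top")
f=lambda i,u,v:cv2.resize(i[v-50:v+50,u-65:u+65],None,fx=4,fy=4,interpolation=cv2.INTER_CUBIC)[:, :]
A=f(a,357,180);B=f(b,293,226)
cv2.imwrite("pics/c1.png",cv2.resize(np.hstack([A,B]),(800,308)))
E
```

```text
[0.50940974 0.071823   0.162908  ] [ 3.14006796 -0.00536296 -2.77609415]
```

View pics/c1.png

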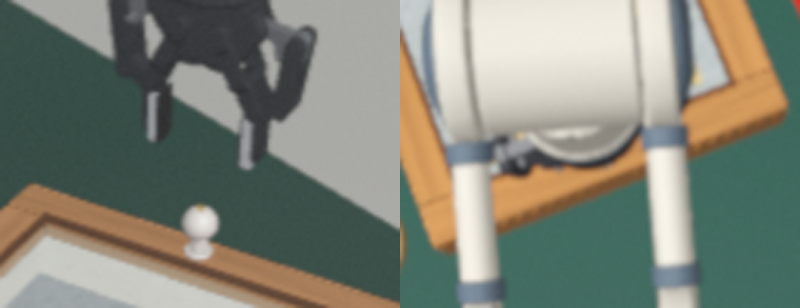

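The crop shows the knob at (200,222), midway between the two finger tips at about (155,135) and (255,160). I'll go straight down.

send_rows(
  deltas=[
    {"hand": 6,"x": -0.15,"y": 0,"z": 1.4,"yaw": 0},
    {"hand": 6,"x": 0,"y": 0,"z": 1.4,"yaw": 0},
    {"hand": 6,"x": 0,"y": 0,"z": 1.4,"yaw": 0},
    {"hand": 6,"x": 0,"y": 0,"z": 1.4,"yaw": 0},
    {"hand": 6,"x": 0,"y": 0,"z": 1.2,"yaw": 0},
    {"hand": 6,"x": 0,"y": 0,"z": 0,"yaw": 0},
  ],
)

```text
time_s: 3.95
position: [0.5116, 0.0721, 0.0968]
eef_rot: [3.141, -0.002, -2.777]
contact_force: [-0.3, -0.2, 0.2]
gripper_width: 0.701
grip_force: 0.0
```

```bash
python3 - <<'E'
from h import *
s=sense();print(s["position"],s["contact_force"])
a,_=get_image("scene")
cv2.imwrite("pics/c2.png",cv2.resize(a[160:250,300:420],None,fx=5,fy=5,interpolation=cv2.INTER_CUBIC))
E
```

```text
[0.51156408 0.07212505 0.09676336] [-0.28038589 -0.19384219  0.15211424]
```

View pics/c2.png

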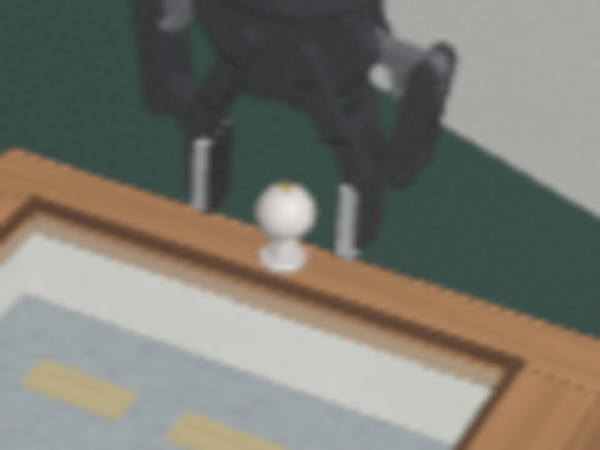

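The pads are at about (202,175) and (347,220) and the knob at (286,212). The right-hand gap looks smaller, so I'll measure both from the depth.

```bash
python3 - <<'E'
from h import *
a,d=get_image("scene")
vv,uu=np.mgrid[170:225,325:385]; o,dr=ray("scene",np.c_[uu.ravel(),vv.ravel()])
P=o+dr*d[170:225,325:385].ravel()[:,None]
c=np.radians(20.87);X=np.array([np.cos(c),np.sin(c)]);Y=np.array([-X[1],X[0]])
Q=P[:,:2]-[.5116,.0721]; q=np.c_[Q@X,Q@Y,P[:,2]]*1000
col=a[170:225,325:385].reshape(-1,3)
m=(q[:,2]>97)&(q[:,2]<125)&(abs(q[:,0])<40)&(abs(q[:,1])<60)
q=q[m];k=cv2.kmeans(q.astype(np.float32),3,None,(3,50,.1),8,cv2.KMEANS_PP_CENTERS)
for i in range(3):
    s=q[k[1][:,0]==i];print(len(s),s.mean(0).round(1),np.percentile(s,3,axis=0).round(1),np.percentile(s,97,axis=0).round(1))
E
```

```text
55 [  8.8  34.8 116.1] [ -2.2  27.6 106.4] [ 14.2  41.4 123.7]
109 [  6.2   1.6 114.4] [-3.7 -9.6 99.5] [ 12.5  10.2 123.1]
68 [  5.6 -35.3 115.4] [ -8.9 -45.9 104.9] [ 15.  -31.6 124.4]
```

send_rows(
  deltas=[
    {"hand": 5,"x": 0,"y": 0.1,"z": 0.3,"yaw": 0},
    {"hand": 4,"x": 0,"y": 0,"z": 0,"yaw": 0},
    {"hand": 3.3,"x": 0,"y": 0,"z": 0,"yaw": 0},
    {"hand": 2.9,"x": 0,"y": 0,"z": 0,"yaw": 0},
    {"hand": 2.7,"x": 0,"y": 0,"z": 0,"yaw": 0},
    {"hand": 2.7,"x": 0,"y": 0,"z": 0,"yaw": 0},
  ],
  grip_force=20,
)

```text
time_s: 4.8
position: [0.512, 0.0731, 0.0953]
eef_rot: [-3.142, 0.0, -2.777]
contact_force: [0.0, 0.0, 0.4]
gripper_width: 0.316
grip_force: 0.0
```

send_rows(
  deltas=[
    {"hand": 2.5,"x": 0,"y": 0,"z": 0,"yaw": 0},
    {"hand": 2.3,"x": 0,"y": 0,"z": 0,"yaw": 0},
    {"hand": 2.0,"x": 0,"y": 0,"z": 0,"yaw": 0},
    {"hand": 2.0,"x": 0,"y": 0,"z": 0,"yaw": 0},
  ],
)

```text
time_s: 5.3
position: [0.5118, 0.0734, 0.0954]
eef_rot: [3.141, 0.0, -2.777]
contact_force: [-1.6, 3.0, 1.5]
gripper_width: 0.273
grip_force: 19.5
```

send_rows(
  deltas=[
    {"hand": 3.0,"x": 0,"y": 0,"z": 0,"yaw": 0},
    {"hand": 3.0,"x": 0,"y": 0.1,"z": 0,"yaw": 0},
    {"hand": 3.0,"x": 0,"y": 0,"z": 0.2,"yaw": 0},
    {"hand": 3.0,"x": 0,"y": 0,"z": 0.2,"yaw": 0},
    {"hand": 3.0,"x": 0,"y": 0,"z": 0,"yaw": 0},
  ],
)

```text
time_s: 5.92
position: [0.5114, 0.074, 0.0909]
eef_rot: [3.142, -0.001, -2.777]
contact_force: [-0.4, -0.6, 0.1]
gripper_width: 0.354
grip_force: 0.0
```

send_rows(
  deltas=[
    {"hand": 2.6,"x": 0,"y": 0,"z": 0,"yaw": 0},
    {"hand": 2.4,"x": 0,"y": 0,"z": 0,"yaw": 0},
    {"hand": 2.2,"x": 0,"y": 0,"z": 0,"yaw": 0},
    {"hand": 2.0,"x": 0,"y": 0,"z": 0,"yaw": 0},
    {"hand": 2.0,"x": 0,"y": 0,"z": 0,"yaw": 0},
  ],
)

```text
time_s: 6.55
position: [0.5118, 0.0736, 0.0914]
eef_rot: [-3.141, 0.0, -2.777]
contact_force: [1.1, -3.9, -0.0]
gripper_width: 0.273
grip_force: 19.7
```

send_rows(
  deltas=[
    {"hand": 2.0,"x": -0.1,"y": 0,"z": -0.5,"yaw": 0},
    {"hand": 2.0,"x": -0.12,"y": 0,"z": -0.5,"yaw": 0},
    {"hand": 2.0,"x": -0.25,"y": 0,"z": -0.95,"yaw": 0},
    {"hand": 2.0,"x": -0.28,"y": 0,"z": -0.96,"yaw": 0},
    {"hand": 2.0,"x": -0.34,"y": 0,"z": -0.95,"yaw": 0},
    {"hand": 2.0,"x": -0.38,"y": 0,"z": -0.93,"yaw": 0},
    {"hand": 2.0,"x": -0.42,"y": 0,"z": -0.91,"yaw": 0},
    {"hand": 2.0,"x": 0,"y": 0,"z": 0,"yaw": 0},
  ],
)

```text
time_s: 7.55
position: [0.5294, 0.0804, 0.1483]
eef_rot: [-3.141, -0.0, -2.777]
contact_force: [0.3, -6.1, -1.8]
gripper_width: 0.276
grip_force: 19.9
```

```bash
python3 - <<'E'
from h import *
s=sense();print(s["position"],s["contact_force"],s["grip_force"],s["gripper_width"])
a,_=get_image("scene")
cv2.imwrite("pics/c3.png",cv2.resize(a[80:330,200:460],None,fx=2.3,fy=2.3,interpolation=cv2.INTER_CUBIC))
E
```

```text
[0.52938166 0.08039897 0.14828513] [ 0.25101362 -6.06425376 -1.84067133] 19.899685084819794 0.2760177245418427
```

View pics/c3.png

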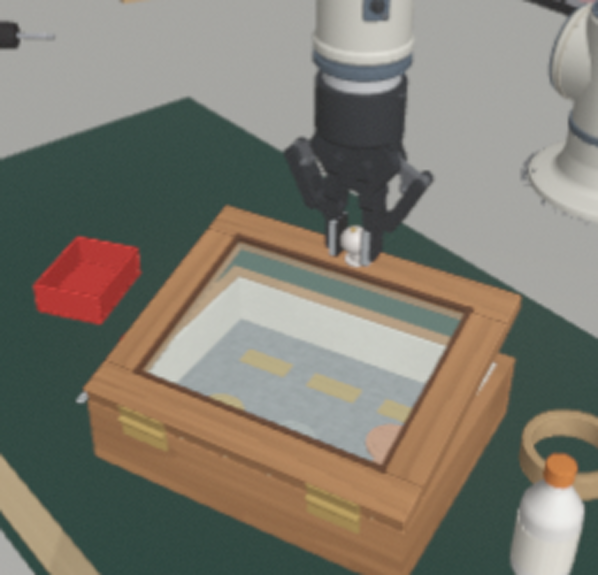

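The door is up about 15° and the knob is between the pads at crop (353,240). The other things are undisturbed, so I carry on along the arc with a small correction for the sideways force.

send_rows(
  deltas=[
    {"hand": 2.0,"x": -0.46,"y": -0.05,"z": -0.9,"yaw": 0},
    {"hand": 2.0,"x": -0.49,"y": -0.05,"z": -0.87,"yaw": 0},
    {"hand": 2.0,"x": -0.53,"y": -0.05,"z": -0.85,"yaw": 0},
    {"hand": 2.0,"x": -0.57,"y": 0,"z": -0.82,"yaw": 0},
    {"hand": 2.0,"x": -0.6,"y": 0,"z": -0.8,"yaw": 0},
    {"hand": 2.0,"x": -0.64,"y": 0,"z": -0.78,"yaw": 0},
    {"hand": 2.0,"x": -0.67,"y": 0,"z": -0.75,"yaw": 0},
    {"hand": 2.0,"x": -0.71,"y": 0,"z": -0.71,"yaw": 0},
  ],
)

```text
time_s: 8.6
position: [0.5734, 0.0973, 0.2135]
eef_rot: [3.14, -0.0, -2.776]
contact_force: [-3.0, 5.1, -3.0]
gripper_width: 0.275
grip_force: 20.0
```

send_rows(
  deltas=[
    {"hand": 2.0,"x": -0.73,"y": 0.07,"z": -0.68,"yaw": 0},
    {"hand": 2.0,"x": -0.76,"y": 0,"z": -0.66,"yaw": 0},
    {"hand": 2.0,"x": -0.79,"y": 0,"z": -0.61,"yaw": 0},
    {"hand": 2.0,"x": -0.82,"y": 0,"z": -0.59,"yaw": 0},
    {"hand": 2.0,"x": -0.85,"y": 0,"z": -0.54,"yaw": 0},
    {"hand": 2.0,"x": -0.86,"y": 0,"z": -0.51,"yaw": 0},
    {"hand": 2.0,"x": -0.89,"y": 0,"z": -0.46,"yaw": 0},
    {"hand": 2.0,"x": 0,"y": 0,"z": 0,"yaw": 0},
  ],
)

```text
time_s: 9.6
position: [0.627, 0.118, 0.2544]
eef_rot: [3.141, 0.001, -2.776]
contact_force: [-4.0, 4.4, 0.0]
gripper_width: 0.274
grip_force: 20.5
```

Now the last 7.5°, then a check of the angle.

send_rows(
  deltas=[
    {"hand": 2.0,"x": -0.9,"y": 0.05,"z": -0.43,"yaw": 0},
    {"hand": 2.0,"x": -0.92,"y": 0,"z": -0.39,"yaw": 0},
    {"hand": 2.0,"x": -0.94,"y": 0,"z": -0.36,"yaw": 0},
    {"hand": 2.0,"x": 0,"y": 0,"z": 0,"yaw": 0},
    {"hand": 2.0,"x": 0,"y": 0,"z": 0,"yaw": 0},
    {"hand": 2.0,"x": 0,"y": 0,"z": 0,"yaw": 0},
  ],
)

```text
time_s: 10.35
position: [0.6519, 0.1277, 0.2657]
eef_rot: [3.141, 0.0, -2.777]
contact_force: [-3.3, 3.7, -0.9]
gripper_width: 0.272
grip_force: 20.9
```

```bash
python3 - <<'E'
from h import *
s=sense();p=s["position"];print(p,s["contact_force"],s["grip_force"],s["gripper_width"])
c=np.radians(20.87);X=np.array([np.cos(c),np.sin(c)])
dx=(p[:2]-[.5118,.0736])@X;dz=p[2]-.0914
print(np.degrees(np.arctan2(.043+dz,.226-dx))-10.77,np.hypot(.043+dz,.226-dx))
a,_=get_image("scene")
cv2.imwrite("pics/c4.png",cv2.resize(a[30:330,180:500],None,fx=1.9,fy=1.9,interpolation=cv2.INTER_CUBIC))
E
```

```text
[0.65185852 0.12767055 0.26567132] [-3.31079836  3.7275033  -0.87837109] 20.914708077907562 0.27211790157355564
59.98153829242128 0.23013643334129943
```

View pics/c4.png

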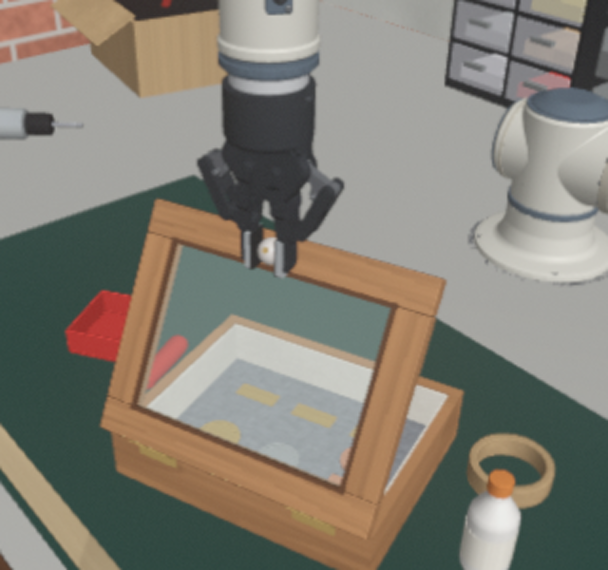

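The door stands open at about 60°, with the knob held between the pads at crop (270,250). The fingers are clear of the glass and the other things are in place.

```bash
python3 -c "
from cell import *
print(sign_off())"
```

```text
the job is handed in; nothing more can be done
None
```

The door is held open by its knob at about 60° (worked out from the arm's position), gripped at about 20 N a finger (over the 8–15 N you suggested because the gripper's minimum is 20 N, but under the 30 N limit), the pictures show the glass clear and the bystanders in view in place, and the job is handed in; no verdict came back.

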